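# Load the two-bottle counter stand and lock it

### The arm

A 6-joint arm with a two-finger parallel gripper is mounted at the origin on a cart in front of the work surface, level with it; the furniture and walls round the work are solid. World frame = base frame: x ahead of the robot, y to its left, z up, the work surface at z = 0. Lengths are in m, angles in degrees, forces in N, time in s.
With the tool pointing down it reaches from about 0.35 to 0.875 m from the base axis. Payload 4.2 kg.
Tool frame: the origin (TCP) lies midway between the tips of the shut fingers; the grasp point (between the pads) lies 19 mm behind it; z points along the fingers, y is the line along which they close (so a half turn about z gives the same grasp; the last joint's range is limited). The gripper opens to 87 mm and grips with 3 to 60 N. Pads are 19 mm wide; open, the fingers measure 117 mm over their backs; the gripper's body (75 mm by 190 mm) begins 51 mm behind the grasp point.
Start: joints at [89.645, 22.042, 0.453, 0, -68.411, -14.817], TCP at [0.164, 0.603, 0.223] pointing down, gripper open.
Joint ranges: [-179.83, 179.83], [-69.29, 118.12], [-61.27, 80.66], [-181.25, 117.63], [-171.15, -9.14], [-177.46, 177.46]. Speed limits (degrees/s): [159.86, 159.86, 180, 180, 180, 180].

### API

Orientations are given as a 3x3 rotation matrix whose columns are the frame's x, y, z axes.
In Python, from station import * gives the robot as it stands. The module is installed in compiled form; this text tells all that it offers.
- The arm moves only by the tool servo_tool, never from a script. Its argument "deltas" is a list of rows, each an object of numbers: "tx", "ty", "tz": the shift along the tool's x, y, z in mm; "ax", "ay", "az": the turn, a rotation vector about the tool's x, y, z in rad; "claw": the finger opening in mm, from 0 to 87. In form: [{"tx": .., "ty": .., "tz": .., "ax": .., "ay": .., "az": .., "claw": ..}, ...]. A call has 1 to 12 rows; each row is the pose to reach, as a shift and turn from the pose commanded when the call began, along the tool's axes at that moment; what a row does not reach only later rows make up. A row lasts 1/12 s, in which the tool goes at most 41.7 mm and 7.16 degrees, less where a joint would pass 70% of its speed; a pose out of reach is approached as far as the arm can. A call with a gripper value outside its range is refused whole. The fingers move at their own pace and stop on an object; the grip force is fixed at half the most. Time passes only in rows, so rows that repeat a pose let the fingers close. It gives the time, the measured TCP pose, the force, the opening and the grip force at its end, in the units of the state.
- sense(): the state, without advancing time (a new reading comes with each control period).
- capture(name): name is "side" or "top"; returns the picture (420x560x3 uint8, blue, green, red); there is no depth.
- calibration(name): a dict with "fx", "fy", "cx", "cy" (pixels), "dist" ([k1, k2, p1, p2, k3] as OpenCV has them; the pictures are not rectified), "cam_to_world" (4x4, takes a point from camera to world coordinates). Camera axes: x right, y down, z forward; pixel columns grow to the right and rows downward; lengths in m; the calibration is good to about 2 mm. A picture is of the moment at which its call begins. calibration takes no time and is no camera call.
- finish_job(): hands the job in; it is judged then, once.
Trained networks look in the newest picture that a camera, given by its name, has taken for a name from the list of things; names that differ only in an ending like _2 or _b are one class to them, and where a whole thing is asked for, a point or a joint stands for the part that bears it (a point fixed in the world has none). Each returns a list of dicts, best first, with "confidence" (0 to 1); they miss things now and then, are a little off and sometimes report something else, mostly with a low value. They report only what shows in the picture. A call takes as long as a camera call.
- recognise(label, camera): "xyz" ([x, y, z] in m, in the coordinates of the camera as it stood for that picture, good to about 4 mm: the middle of the surface that is visible of it).
- trace(label, camera): "mask" (420x560 bool, what is visible of it).
The state is a dict: "time_s": time; "joints": joint angles; "joint_velocities": joint speeds; "effort": joint torques, N m; "tcp_pos": TCP position; "ee_rot": TCP orientation; "wrist_force": force on the tool from outside, world axes, zero at the start; "moment": the same for the moment, N m; "gripper_width": opening from 0.0 (shut) to 1.0 (fully open); "gripper_force": force on a finger pad.
Only numpy, scipy, OpenCV 4.12 (cv2) and the standard library are available. Lean on these libraries where they do the work, as an engineer would, in place of code of your own. Each camera call takes 0.05 s, during which the arm holds its last target. There are 200 camera calls.

### The job

One bay of the oak two-bottle counter stand is empty. With the fingertips, push the syrup bottle that stands alone before its open front across the table, low on its body so that it slides upright and does not tip, into the empty bay until it stands home against the back board. Then push the brass keeper rod by its knob, all the way in, so that it bars the front of both bottles. Nothing is to be picked up or lifted, and the bottle already in the stand and the other goods on the table stay where they are.

Things in the scene. Friction and masses are not known exactly. Their poses are not given: they have to be found in the camera images.
- loose_bottle: the bottle to push: dark brown corked syrup bottle with a pale label, standing before the stand's open front. Body a cylinder 53 mm across (radius 26.6 mm) up to 134 mm, cork top at 149 mm, 0.15 to 0.31 kg, friction with the table about 0.6 (so a push above roughly 35 mm tips it). Origin: centre of its underside; z axis up along the bottle.
- stock_bottle: the same kind of bottle (53 mm across, 149 mm tall), already home in the other bay. Origin: centre of its underside.
- stand: fixed oak stand, no floor, 138 mm wide (its y), from x = -45 mm (open front) to +37.5 mm. Origin on the table midway between the bays; +x is the way in (to the robot's right, yaw -1.7 to -1.4), +y away from the robot. Back board face at x = +27.5 mm, 108 mm high. Cheeks 90 mm high, inner faces at y = +-61 mm, from x = -45 mm. Divider 6 mm thick at y = 0, 62 mm high, only from x = -12 mm.
- empty_bay: thin cork mat (50 mm round, flat on the table) of the bay that is empty at the start; bays are 58 mm wide, their middles 32 mm to either side (y) of the stand's origin. Origin: where the bottle's axis belongs when it is centred in the bay and touches the back board (within 1 mm); axes as the stand's.
- keeper_knob (a point): centre of the outer end face (facing the stand's +y, away from the robot) of the brass knob on the keeper rod: knob 26 mm across and 16 mm long, axis 72 mm above the table and 36 mm in front (stand's -x) of the stand's origin. With the rod fully in, this point is at y = +100 mm in the stand; cheek and guide bush end at 83 mm.
- keeper_rod (a joint): how far the 8 mm brass keeper rod is drawn out (along the stand's +y), in m: 0 fully in, across the front of both bays at 72 mm height; about 0.128 drawn out, both bays free. It stays where it is left and slides against about 2 N of friction. It passes some 5 mm in front of a bottle that stands home, and strikes one that does not.
- red_jar: bystander: red jar candle with wooden lid, 66 mm across, 91 mm tall, at the back. Origin: centre of its underside.
- red_ribbon: bystander: dark red ribbon spool, about 84 mm across its ribbon end, 38 mm tall, at the back beyond the stand. Origin: on its underside.
- tag_stack: bystander: tied stack of kraft gift tags, 98x45x17 mm, at the left. Origin: centre of its underside.
- gift_box: bystander: small green gift box, 53 mm cube, at the right beyond the stand. Origin: centre of its underside.
- grey_dish: bystander: light grey dish, 96x114x57 mm, at the left. Origin: centre of its underside.

How it is judged (in metres and radians):
On the way, in this order (a step that is already met when the one before it is completed fails the run):
1. the bottle stands upright in the empty bay, home against the back board (x of loose_bottle in the frame of empty_bay between -0.007 and 0.004 m and y of loose_bottle in the frame of empty_bay between -0.006 and 0.006 m and height (world z) of loose_bottle below 0.004 m and angle between loose_bottle's own z axis and vertical below 0.05 rad), for 0.2 s.
2. the keeper rod is fully in (value of joint keeper_rod below 0.005 m), for 0.2 s.
At the end, for the whole second after the job is handed in: The pushed bottle stands upright and still in the bay that was empty, within 7 mm of the back board and 6 mm of the bay's middle; the keeper rod is fully in (under 5 mm left); the stocked bottle is within 10 mm of its place and upright (all of step 1 and value of joint keeper_rod below 0.005 m and linear speed of loose_bottle below 0.01 m/s and distance of stock_bottle from where it was at the start of the episode below 0.01 m and angle between stock_bottle's own z axis and vertical below 0.05 rad); the robot touches nothing.
It fails at once if the pushed bottle tips (leans more than 0.2 rad) (angle between loose_bottle's own z axis and vertical above 0.2 rad).
It fails at once if the pushed bottle is lifted or carried (more than 8 mm off the table) (height (world z) of loose_bottle above 0.008 m).
It fails at once if the stocked bottle is moved, lifted or tipped (distance of stock_bottle from where it was at the start of the episode above 0.012 m or angle between stock_bottle's own z axis and vertical above 0.2 rad).
It fails at once if another thing on the table is moved by more than 15 mm (distance of any of red_jar, red_ribbon, tag_stack, gift_box, grey_dish from where it was at the start of the episode above 0.015 m).
It also fails if it takes over 62 s, if anything falls off the work surface, if the arm or the gripper's body presses on something with over 40 N, if the wrist force passes 120 N, or if a joint passes its speed limit or range.

## Working session

There is one attempt and no reset: what is moved stays moved. The work goes in short steps, Python scripts to look and compute and a tool call to move; the robot and the scene stay as the last step left them, time stands still between calls to the robot, and variables do not carry over. Pictures are saved under pics/ and viewed, at most 10 in all, crops included, and the job is handed in when it is done.

Besides the shell and the picture viewer there is one more tool, called after "Emit:" by a JSON object that holds its "api" and its "payload", one argument or row to a line. servo_tool: Moves the arm, as the interface text tells. Its arguments: {"type":"object","properties":{"deltas":{"type":"array","items":{"type":"object","properties":{"tx":{"type":"number"},"ty":{"type":"number"},"tz":{"type":"number"},"ax":{"type":"number"},"ay":{"type":"number"},"az":{"type":"number"},"claw":{"type":"number"}}}}},"required":["deltas"]}

```bash
mkdir -p pics && cat > h.py <<'E'
from station import *
import numpy as np, cv2
def K(n):
    c=calibration(n); return np.array([[c["fx"],0,c["cx"]],[0,c["fy"],c["cy"]],[0,0,1.]]),np.array(c["dist"],float),np.array(c["cam_to_world"])
def ray(n,uv):
    k,d,T=K(n); p=cv2.undistortPoints(np.array(uv,float).reshape(-1,1,2),k,d).reshape(-1,2)
    r=np.c_[p,np.ones(len(p))]@T[:3,:3].T; return T[:3,3],r
def atz(n,uv,z):
    o,r=ray(n,uv); return o+r*((z-o[2])/r[:,2])[:,None]
def proj(n,P):
    k,d,T=K(n); W=np.linalg.inv(T); return cv2.projectPoints(np.array(P,float).reshape(-1,1,3),cv2.Rodrigues(W[:3,:3])[0],W[:3,3],k,d)[0].reshape(-1,2)
def rec(l,n):
    _,_,T=K(n); return [(round(q["confidence"],2),np.round(T[:3,:3]@np.array(q["xyz"])+T[:3,3],3)) for q in recognise(l,n)[:3]]
E
python3 - <<'E'
from h import *
for n in("side","top"):
    cv2.imwrite(f"pics/{n}0.png",capture(n)); print(n,np.round(K(n)[2],2).tolist())
    for l in "loose_bottle stand empty_bay keeper_knob red_jar red_ribbon tag_stack gift_box grey_dish".split(): print(l,rec(l,n))
s=sense();print(s["tcp_pos"],s["ee_rot"],s["time_s"])
E
```

```text
side [[-1.0, -0.05, 0.08, 0.47], [-0.09, 0.65, -0.75, 1.1], [-0.01, -0.75, -0.66, 0.86], [0.0, 0.0, 0.0, 1.0]]
loose_bottle [(0.97, array([0.504, 0.185, 0.075])), (0.38, array([ 0.462, -0.038,  0.074]))]
stand [(0.7, array([ 0.46 , -0.034,  0.073])), (0.27, array([0.637, 0.029, 0.076]))]
empty_bay []
keeper_knob [(0.51, array([0.747, 0.206, 0.092])), (0.44, array([0.633, 0.028, 0.073]))]
red_jar [(0.79, array([0.748, 0.203, 0.091]))]
red_ribbon [(0.56, array([ 0.756, -0.028,  0.033]))]
tag_stack [(0.97, array([0.38 , 0.452, 0.012]))]
gift_box [(0.9, array([ 0.686, -0.084,  0.049]))]
grey_dish [(0.79, array([0.56 , 0.439, 0.025]))]
top [[-0.0, -0.99, 0.11, 0.44], [-1.0, 0.0, -0.02, 0.18], [0.02, -0.11, -0.99, 1.23], [0.0, 0.0, 0.0, 1.0]]
loose_bottle [(0.73, array([0.508, 0.165, 0.106]))]
stand [(0.75, array([0.65 , 0.024, 0.074])), (0.68, array([ 0.497, -0.03 ,  0.077]))]
empty_bay [(0.68, array([ 0.443, -0.014, -0.004])), (0.25, array([ 0.75 , -0.035,  0.036]))]
keeper_knob [(0.76, array([0.648, 0.022, 0.073]))]
red_jar [(0.81, array([0.754, 0.188, 0.087]))]
red_ribbon [(0.56, array([ 0.748, -0.04 ,  0.036]))]
tag_stack [(0.89, array([0.382, 0.445, 0.016]))]
gift_box [(0.88, array([ 0.69 , -0.091,  0.052]))]
grey_dish [(0.56, array([0.556, 0.464, 0.008]))]
[0.16354473 0.60319749 0.22253735] [[ 9.65142888e-01 -2.61723528e-01 -2.12947021e-05]
 [-2.61723528e-01 -9.65142888e-01 -6.40566838e-06]
 [-1.88759162e-05  1.17557098e-05 -1.00000000e+00]] 1.0
```

View pics/side0.png

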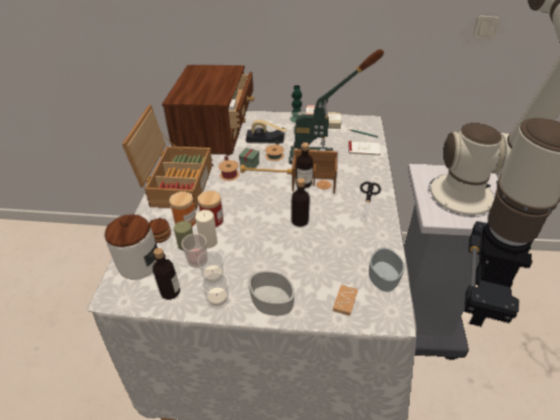

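View pics/top0.png

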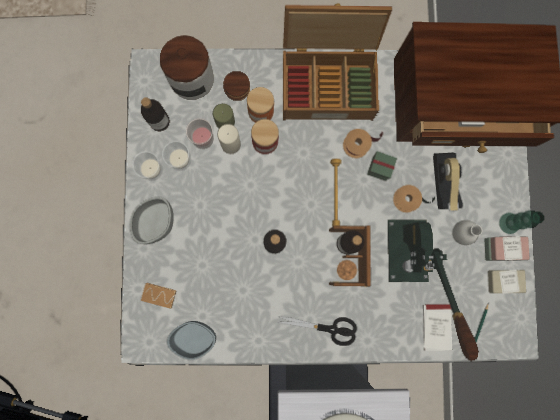

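The side view has the loose bottle at (300,205). The top view shows the stand around (350,256) with its open front facing image-left (+y), the mat at (347,269), the loose bottle cork at (275,241) and the knob at (337,162). I'll zoom in on the stand for precise edges.

```bash
python3 - <<'E'
from h import *
im=cv2.imread("pics/top0.png")
c=im[150:300,250:400]; cv2.imwrite("pics/crop0.png",cv2.resize(c,(600,600),interpolation=cv2.INTER_CUBIC))
for l in("loose_bottle","empty_bay","keeper_knob","stand"):
    for q in trace(l,"top")[:2]:
        m=q["mask"]; v,u=np.nonzero(m); print(l,round(q["confidence"],2),u.min(),u.max(),v.min(),v.max(),u.mean(),v.mean(),m.sum())
E
```

```text
loose_bottle 0.61 264 285 229 252 274.2896551724138 240.6574712643678 435
empty_bay 0.69 337 357 260 278 346.8179012345679 269.03395061728395 324
keeper_knob 0.81 331 342 158 219 335.87132352941177 181.30882352941177 272
stand 0.68 330 370 159 285 352.936032388664 239.02591093117408 1235
stand 0.65 368 395 151 180 381.4462081128748 165.9506172839506 567
```

View pics/crop0.png

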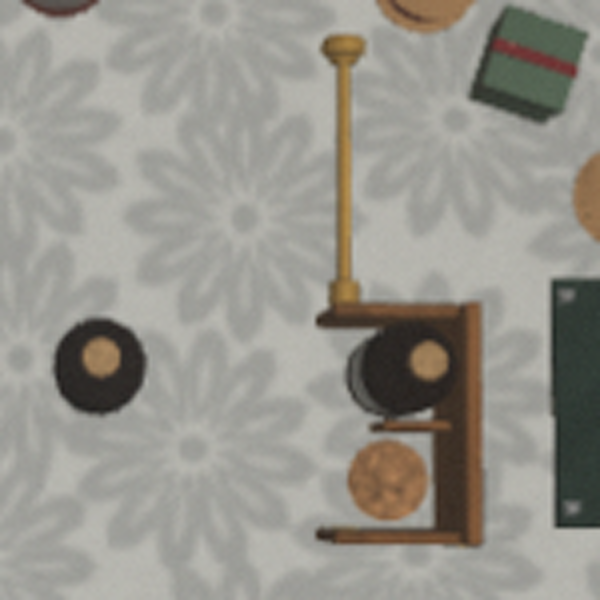

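```bash
cat > fit.py <<'E'
from h import *
from scipy.optimize import least_squares
cr=lambda a:np.array([[250,150]])+(np.array(a,float)+.5)/4-.5
S=np.array([[-.036,.228,.072],[.0009,-.032,.002],[.0375,.069,.108],[.0375,-.069,.108],[.0275,.069,.108],[.0275,-.069,.108]])
uv=cr([[343,38],[388,480],[481,304],[482,545],[467,304],[467,545]])
def tf(p,P):
    c,s=np.cos(p[2]),np.sin(p[2]); return np.c_[p[0]+c*P[:,0]-s*P[:,1],p[1]+s*P[:,0]+c*P[:,1],P[:,2]]
if __name__=="__main__":
    f=least_squares(lambda p:(proj("top",tf(p,S))-uv).ravel(),[.47,-.02,-1.57],loss="soft_l1")
    print("stand",np.round(f.x,4)); print(np.round(f.fun.reshape(-1,2),2).tolist())
    p=f.x; bay=tf(p,np.array([[.0009,-.032,0]]))[0]; print("bay",bay,"stock",tf(p,np.array([[.0009,.032,0]])))
    print("mat direct",atz("top",[[346.8,269.0]],.002))
    print("knob",tf(p,S[:1]))
    cork=atz("top",cr([[101,357]]),.149)[0]; print("cork",cork)
    print("stock cork",atz("top",cr([[429,361]]),.149)[0])
    # silhouette of loose bottle: fit circles projected
    th=np.linspace(0,2*np.pi,60)
    def box(xy):
        q=np.vstack([proj("top",np.c_[xy[0]+.0266*np.cos(th),xy[1]+.0266*np.sin(th),0*th+z]) for z in(0.002,.11)])
        return np.r_[q.min(0),q.max(0)]
    b=np.r_[cr([[54,318]])[0],cr([[146,414]])[0]]
    g=least_squares(lambda x:box(x)-b,cork[:2]); print("bottle sil",g.x,g.fun)
E
python3 fit.py; python3 - <<'E'
from h import *
for l in("loose_bottle","keeper_knob"):
  for q in trace(l,"side")[:2]:
    m=q["mask"]; v,u=np.nonzero(m); print(l,round(q["confidence"],2),u.min(),u.max(),v.min(),v.max())
    if l=="loose_bottle":
        r=[ (u[v==k].min()+u[v==k].max())/2 for k in range(v.max()-20,v.max()-8)]; print(v.max(),np.round(r,1))
print(proj("side",[[.505,.175,0],[.505,.175,.149],[.66,.017,.072]]))
E
```

```text
stand [ 0.4722 -0.0117 -1.5868]
[[0.13, -0.23], [0.17, 0.24], [0.22, -0.65], [0.39, 0.67], [-0.67, -0.71], [-0.31, 0.64]]
bay [ 0.44017582 -0.01205148  0.        ] stock [[ 0.50416761 -0.01307647  0.        ]]
mat direct [[ 0.44227136 -0.01209845  0.002     ]]
knob [[0.70073345 0.02067978 0.072     ]]
cork [0.50724036 0.16557054 0.149     ]
stock cork [ 0.50448497 -0.01219064  0.149     ]
bottle sil [0.50652464 0.16558809] [-0.39900021 -0.68323319  0.40051442  0.73903185]
loose_bottle 0.9 290 310 179 227
227 [299.5 299.5 299.5 299.5 299.5 299.5 299.5 299.5 299.5 299.5 299.5 300. ]
keeper_knob 0.48 240 286 165 173
[[300.50468921 223.2912977 ]
 [301.66465786 182.39731446]
 [253.71753777 168.7204762 ]]
```

```bash
cat >> h.py <<'E'
def Rt(d,th):
    "tool frame pushing along horizontal d, leaning th deg from vertical"
    d=np.array([d[0],d[1],0.]);d/=np.linalg.norm(d);t=np.radians(th);u=np.array([0,0,1.])
    x=d*np.cos(t)+u*np.sin(t);z=d*np.sin(t)-u*np.cos(t);return np.c_[x,np.cross(z,x),z]
def delta(p,R=None):
    s=sense();R0=np.array(s["ee_rot"]);p0=np.array(s["tcp_pos"])
    r=cv2.Rodrigues(R0.T@(R0 if R is None else R))[0].ravel()
    print("from",np.round(p0,4),"t mm",np.round(R0.T@(np.array(p)-p0)*1e3,1),"a",np.round(r,4))
E
python3 -c "
from h import *
delta([.509,.275,.15],Rt([-.012,-1],45))"
```

```text
from [0.1635 0.6032 0.2226] t mm [419.3 226.3  72.6] a [-0.5159  0.666   1.2455]
```

Emit:
{"api": "servo_tool", "payload": {
  "deltas": [
    {"tx": 35, "ty": 19, "tz": 3, "ax": -0.043, "ay": 0.055, "az": 0.104, "claw": 46},
    {"tx": 70, "ty": 38, "tz": 6, "ax": -0.086, "ay": 0.111, "az": 0.208, "claw": 46},
    {"tx": 105, "ty": 57, "tz": 9, "ax": -0.129, "ay": 0.166, "az": 0.311, "claw": 46},
    {"tx": 140, "ty": 75, "tz": 12, "ax": -0.172, "ay": 0.222, "az": 0.415, "claw": 46},
    {"tx": 175, "ty": 94, "tz": 15, "ax": -0.215, "ay": 0.277, "az": 0.519, "claw": 46},
    {"tx": 210, "ty": 113, "tz": 20, "ax": -0.258, "ay": 0.333, "az": 0.623, "claw": 46},
    {"tx": 245, "ty": 132, "tz": 25, "ax": -0.301, "ay": 0.388, "az": 0.727, "claw": 46},
    {"tx": 280, "ty": 151, "tz": 30, "ax": -0.344, "ay": 0.444, "az": 0.83, "claw": 46},
    {"tx": 315, "ty": 170, "tz": 35, "ax": -0.387, "ay": 0.5, "az": 0.934, "claw": 46},
    {"tx": 350, "ty": 189, "tz": 45, "ax": -0.43, "ay": 0.555, "az": 1.038, "claw": 46},
    {"tx": 385, "ty": 207, "tz": 58, "ax": -0.473, "ay": 0.61, "az": 1.142, "claw": 46},
    {"tx": 419, "ty": 226, "tz": 72, "ax": -0.516, "ay": 0.666, "az": 1.2455, "claw": 46}
  ]
}}

```text
time_s: 2.3
tcp_pos: [0.5103, 0.2748, 0.1506]
ee_rot: [[-0.01, -1.0, -0.007], [-0.707, 0.013, -0.707], [0.707, -0.002, -0.707]]
wrist_force: [1.1, 0.9, 0.0]
gripper_width: 0.529
gripper_force: 0.0
```

```bash
python3 -c "
from h import *
s=sense();print(s['joints'],s['gripper_width'])
delta([.509,.245,.016],Rt([-.012,-1],45))"
```

```text
[ 55.74372455  37.4355018   -5.55634763  23.09589665 -87.0124884
 -66.222613  ] 0.5291583314071354
from [0.5103 0.2748 0.1506] t mm [-74.    1.2 116.3] a [-0.0011  0.0005 -0.0019]
```

Emit:
{"api": "servo_tool", "payload": {
  "deltas": [
    {"tx": -12, "ty": 0, "tz": 19, "claw": 46},
    {"tx": -24, "ty": 1, "tz": 38, "claw": 46},
    {"tx": -36, "ty": 1, "tz": 57, "claw": 46},
    {"tx": -48, "ty": 1, "tz": 76, "claw": 46},
    {"tx": -60, "ty": 1, "tz": 95, "claw": 46},
    {"tx": -68, "ty": 1, "tz": 107, "claw": 46},
    {"tx": -72, "ty": 1, "tz": 113, "claw": 46},
    {"tx": -74, "ty": 1, "tz": 116, "claw": 46},
    {"tx": -74, "ty": 1, "tz": 116, "claw": 46}
  ]
}}

```text
schema error: expected keys tx, ty, tz, ax, ay, az, claw
```

```bash
python3 - <<'E'
from h import *
for n in("side","top"):
    im=capture(n); print(n,rec("loose_bottle",n)[:1])
    c=im[140:260,220:380] if n=="side" else im[180:300,230:390]
    cv2.imwrite(f"pics/{n}1.png",cv2.resize(c,(640,480),interpolation=cv2.INTER_CUBIC))
a,b=[cv2.imread(f"pics/{n}1.png") for n in("side","top")]
cv2.imwrite("pics/both1.png",cv2.resize(np.hstack([a,b]),(800,300),interpolation=cv2.INTER_AREA))
delta([.506,.190,.016]);delta([.441,.097,.016])
E
```

```text
side [(0.63, array([0.507, 0.188, 0.009]))]
top [(0.79, array([0.51 , 0.166, 0.102]))]
from [0.5095 0.2742 0.1492] t mm [-34.7   2.2 153.8] a [0. 0. 0.]
from [0.5095 0.2742 0.1492] t mm [ 31.4  66.2 220.2] a [0. 0. 0.]
```

View pics/both1.png

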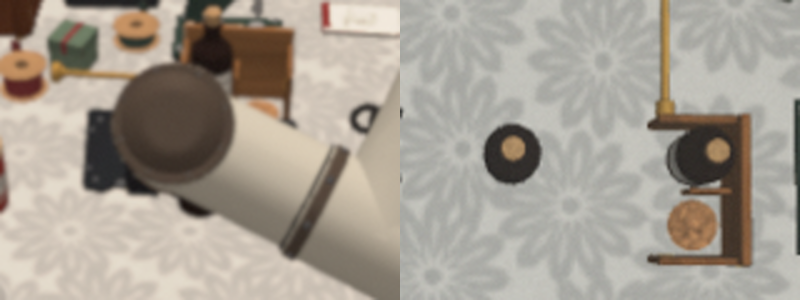

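The bottle is unmoved: its cork in the top crop is at (513,148) and the bay is empty. The side view is hidden by the arm. The descent was refused because every row needs all keys, so I'll repeat it in full form.

Emit:
{"api": "servo_tool", "payload": {
  "deltas": [
    {"tx": -12, "ty": 0, "tz": 19, "ax": 0, "ay": 0, "az": 0, "claw": 46},
    {"tx": -24, "ty": 0, "tz": 38, "ax": 0, "ay": 0, "az": 0, "claw": 46},
    {"tx": -36, "ty": 1, "tz": 57, "ax": 0, "ay": 0, "az": 0, "claw": 46},
    {"tx": -48, "ty": 1, "tz": 76, "ax": 0, "ay": 0, "az": 0, "claw": 46},
    {"tx": -60, "ty": 1, "tz": 95, "ax": 0, "ay": 0, "az": 0, "claw": 46},
    {"tx": -68, "ty": 1, "tz": 107, "ax": 0, "ay": 0, "az": 0, "claw": 46},
    {"tx": -71, "ty": 1, "tz": 112, "ax": 0, "ay": 0, "az": 0, "claw": 46},
    {"tx": -73, "ty": 1, "tz": 115, "ax": 0, "ay": 0, "az": 0, "claw": 46},
    {"tx": -73, "ty": 1, "tz": 115, "ax": 0, "ay": 0, "az": 0, "claw": 46}
  ]
}}

```text
time_s: 3.25
tcp_pos: [0.5073, 0.247, 0.0182]
ee_rot: [[-0.005, -1.0, -0.005], [-0.709, 0.007, -0.705], [0.705, 0.001, -0.709]]
wrist_force: [-0.0, -0.4, 0.1]
gripper_width: 0.53
gripper_force: 0.0
```

```bash
python3 -c "
from h import *
delta([.5065,.190,.016])"
```

```text
from [0.5073 0.247  0.0182] t mm [38.9  0.4 41.8] a [0. 0. 0.]
```

Emit:
{"api": "servo_tool", "payload": {
  "deltas": [
    {"tx": 7, "ty": 0, "tz": 7.1, "ax": 0, "ay": 0, "az": 0, "claw": 46},
    {"tx": 14, "ty": 0, "tz": 14.2, "ax": 0, "ay": 0, "az": 0, "claw": 46},
    {"tx": 21, "ty": 0, "tz": 21.4, "ax": 0, "ay": 0, "az": 0, "claw": 46},
    {"tx": 27, "ty": 0, "tz": 27.5, "ax": 0, "ay": 0, "az": 0, "claw": 46},
    {"tx": 31, "ty": 0, "tz": 31.6, "ax": 0, "ay": 0, "az": 0, "claw": 46},
    {"tx": 34, "ty": 0, "tz": 35, "ax": 0, "ay": 0, "az": 0, "claw": 46},
    {"tx": 36, "ty": 0, "tz": 37, "ax": 0, "ay": 0, "az": 0, "claw": 46},
    {"tx": 38, "ty": 0, "tz": 39, "ax": 0, "ay": 0, "az": 0, "claw": 46},
    {"tx": 40, "ty": 0, "tz": 41, "ax": 0, "ay": 0, "az": 0, "claw": 46},
    {"tx": 42, "ty": 0, "tz": 43, "ax": 0, "ay": 0, "az": 0, "claw": 46},
    {"tx": 44, "ty": 0, "tz": 45, "ax": 0, "ay": 0, "az": 0, "claw": 46},
    {"tx": 44, "ty": 0, "tz": 45, "ax": 0, "ay": 0, "az": 0, "claw": 46}
  ]
}}

```text
time_s: 4.25
tcp_pos: [0.5069, 0.1829, 0.0167]
ee_rot: [[-0.005, -1.0, -0.007], [-0.708, 0.009, -0.706], [0.706, 0.001, -0.709]]
wrist_force: [0.8, 0.5, -1.1]
gripper_width: 0.529
gripper_force: 0.5
```

```bash
python3 - <<'E'
from h import *
im=capture("top"); print(rec("loose_bottle","top")[:1])
cv2.imwrite("pics/top2.png",cv2.resize(im[180:300,230:390],(640,480),interpolation=cv2.INTER_CUBIC))
delta([.441,.100,.017])
E
```

```text
[(0.56, array([0.512, 0.164, 0.101]))]
from [0.5069 0.1831 0.0168] t mm [59.4 65.2 59. ] a [0. 0. 0.]
```

View pics/top2.png

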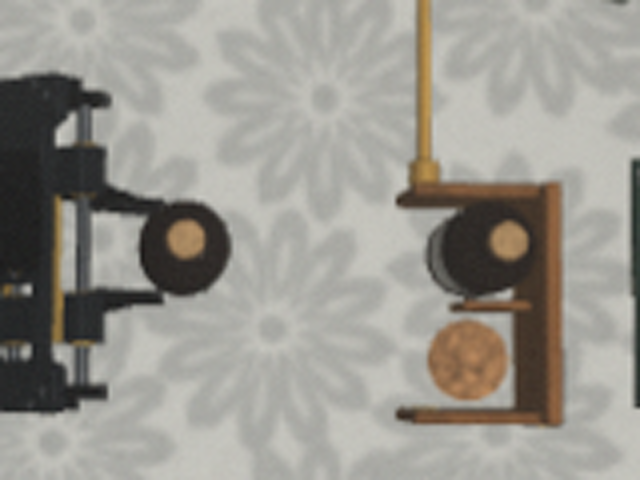

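The top crop shows the bottle, cork at (187,239), seated evenly between the two fingertips and nudged about 3 mm. Next comes the diagonal push to in front of the bay.

Emit:
{"api": "servo_tool", "payload": {
  "deltas": [
    {"tx": 1.5, "ty": 1.6, "tz": 1.5, "ax": 0, "ay": 0, "az": 0, "claw": 46},
    {"tx": 4, "ty": 4.4, "tz": 4, "ax": 0, "ay": 0, "az": 0, "claw": 46},
    {"tx": 7, "ty": 7.7, "tz": 7, "ax": 0, "ay": 0, "az": 0, "claw": 46},
    {"tx": 10, "ty": 11, "tz": 10, "ax": 0, "ay": 0, "az": 0, "claw": 46},
    {"tx": 13, "ty": 14.3, "tz": 13, "ax": 0, "ay": 0, "az": 0, "claw": 46},
    {"tx": 16, "ty": 17.6, "tz": 16, "ax": 0, "ay": 0, "az": 0, "claw": 46},
    {"tx": 19, "ty": 20.9, "tz": 19, "ax": 0, "ay": 0, "az": 0, "claw": 46},
    {"tx": 22, "ty": 24.2, "tz": 22, "ax": 0, "ay": 0, "az": 0, "claw": 46},
    {"tx": 25, "ty": 27.5, "tz": 25, "ax": 0, "ay": 0, "az": 0, "claw": 46},
    {"tx": 28, "ty": 30.8, "tz": 28, "ax": 0, "ay": 0, "az": 0, "claw": 46},
    {"tx": 30, "ty": 33, "tz": 30, "ax": 0, "ay": 0, "az": 0, "claw": 46},
    {"tx": 31, "ty": 34, "tz": 31, "ax": 0, "ay": 0, "az": 0, "claw": 46}
  ]
}}

```text
time_s: 5.35
tcp_pos: [0.4719, 0.1389, 0.0168]
ee_rot: [[-0.005, -1.0, -0.008], [-0.708, 0.009, -0.706], [0.706, 0.002, -0.708]]
wrist_force: [0.4, 1.1, -0.6]
gripper_width: 0.532
gripper_force: 0.7
```

```bash
python3 - <<'E'
from h import *
im=capture("top"); print(rec("loose_bottle","top")[:1])
cv2.imwrite("pics/top3.png",im)
delta([.441,.100,.017])
E
```

```text
[(0.78, array([0.473, 0.12 , 0.101]))]
from [0.472  0.139  0.0168] t mm [27.9 30.6 27.6] a [0. 0. 0.]
```

Following well. I'll finish the diagonal.

Emit:
{"api": "servo_tool", "payload": {
  "deltas": [
    {"tx": 1.5, "ty": 1.6, "tz": 1.5, "ax": 0, "ay": 0, "az": 0, "claw": 46},
    {"tx": 4, "ty": 4.4, "tz": 4, "ax": 0, "ay": 0, "az": 0, "claw": 46},
    {"tx": 7, "ty": 7.7, "tz": 7, "ax": 0, "ay": 0, "az": 0, "claw": 46},
    {"tx": 10, "ty": 11, "tz": 10, "ax": 0, "ay": 0, "az": 0, "claw": 46},
    {"tx": 13, "ty": 14.3, "tz": 13, "ax": 0, "ay": 0, "az": 0, "claw": 46},
    {"tx": 16, "ty": 17.6, "tz": 16, "ax": 0, "ay": 0, "az": 0, "claw": 46},
    {"tx": 19, "ty": 20.9, "tz": 19, "ax": 0, "ay": 0, "az": 0, "claw": 46},
    {"tx": 22, "ty": 24.2, "tz": 22, "ax": 0, "ay": 0, "az": 0, "claw": 46},
    {"tx": 25, "ty": 27.5, "tz": 25, "ax": 0, "ay": 0, "az": 0, "claw": 46},
    {"tx": 27, "ty": 30, "tz": 27, "ax": 0, "ay": 0, "az": 0, "claw": 46},
    {"tx": 27.5, "ty": 30.6, "tz": 27.5, "ax": 0, "ay": 0, "az": 0, "claw": 46},
    {"tx": 27.5, "ty": 30.6, "tz": 27.5, "ax": 0, "ay": 0, "az": 0, "claw": 46}
  ]
}}

```text
time_s: 6.45
tcp_pos: [0.441, 0.1003, 0.0168]
ee_rot: [[-0.005, -1.0, -0.008], [-0.708, 0.009, -0.706], [0.707, 0.002, -0.708]]
wrist_force: [-0.7, 0.2, -0.5]
gripper_width: 0.531
gripper_force: 0.4
```

```bash
python3 - <<'E'
from h import *
im=capture("top"); print(rec("loose_bottle","top")[:1])
cv2.imwrite("pics/top4.png",cv2.resize(im[180:300,230:390],(640,480),interpolation=cv2.INTER_CUBIC))
delta([.4415,.14,.017])
E
```

```text
[]
from [0.4411 0.1005 0.0168] t mm [-27.8   0.  -28.1] a [0. 0. 0.]
```

View pics/top4.png

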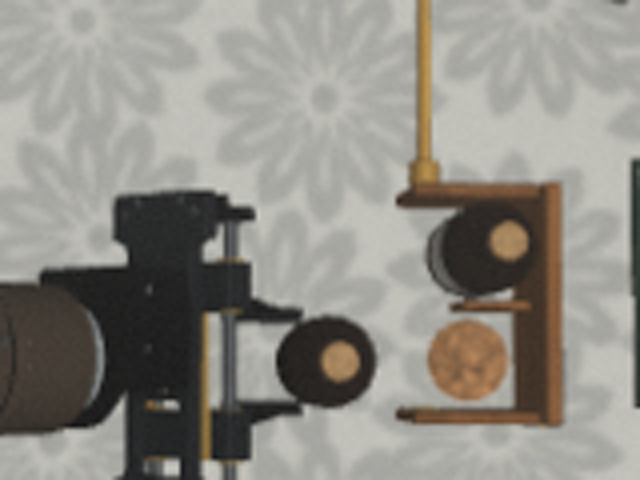

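The bottle now stands before the empty bay, cork at (340,361) and mat at (468,359). I'll compute its position.

```bash
python3 - <<'E'
from h import *
cr=lambda a:np.array([[230,180]])+(np.array(a,float)+.5)/4-.5
print(atz("top",cr([[340,361],[510,240]]),.149), atz("top",cr([[468,359]]),.002))
E
```

```text
[[ 0.44028955  0.08039671  0.149     ]
 [ 0.5050254  -0.01274737  0.149     ]] [[ 0.44136102 -0.01165218  0.002     ]]
```

Emit:
{"api": "servo_tool", "payload": {
  "deltas": [
    {"tx": -3, "ty": 0, "tz": -3, "ax": 0, "ay": 0, "az": 0, "claw": 46},
    {"tx": -8, "ty": 0, "tz": -8, "ax": 0, "ay": 0, "az": 0, "claw": 46},
    {"tx": -15, "ty": 0, "tz": -15, "ax": 0, "ay": 0, "az": 0, "claw": 46},
    {"tx": -20, "ty": 0, "tz": -20, "ax": 0, "ay": 0, "az": 0, "claw": 22},
    {"tx": -22, "ty": 0, "tz": -22, "ax": 0, "ay": 0, "az": 0, "claw": 22},
    {"tx": -22, "ty": 0, "tz": -22, "ax": 0, "ay": 0, "az": 0, "claw": 22},
    {"tx": -22, "ty": 0, "tz": -22, "ax": 0, "ay": 0, "az": 0, "claw": 22},
    {"tx": -22, "ty": 0, "tz": -22, "ax": 0, "ay": 0, "az": 0, "claw": 22},
    {"tx": -22, "ty": 0, "tz": -22, "ax": 0, "ay": 0, "az": 0, "claw": 22}
  ]
}}

```text
time_s: 7.3
tcp_pos: [0.4415, 0.1316, 0.0168]
ee_rot: [[-0.005, -1.0, -0.008], [-0.708, 0.009, -0.706], [0.706, 0.002, -0.708]]
wrist_force: [-0.7, -0.4, 0.0]
gripper_width: 0.264
gripper_force: 0.0
```

Emit:
{"api": "servo_tool", "payload": {
  "deltas": [
    {"tx": 5, "ty": 0, "tz": 5, "ax": 0, "ay": 0, "az": 0, "claw": 22},
    {"tx": 10, "ty": 0, "tz": 10, "ax": 0, "ay": 0, "az": 0, "claw": 22},
    {"tx": 13, "ty": 0, "tz": 13, "ax": 0, "ay": 0, "az": 0, "claw": 22},
    {"tx": 15, "ty": 0, "tz": 15, "ax": 0, "ay": 0, "az": 0, "claw": 22},
    {"tx": 17, "ty": 0, "tz": 17, "ax": 0, "ay": 0, "az": 0, "claw": 22},
    {"tx": 20, "ty": 0, "tz": 20, "ax": 0, "ay": 0, "az": 0, "claw": 22},
    {"tx": 23, "ty": 0, "tz": 23, "ax": 0, "ay": 0, "az": 0, "claw": 22},
    {"tx": 26, "ty": 0, "tz": 26, "ax": 0, "ay": 0, "az": 0, "claw": 22},
    {"tx": 29, "ty": 0, "tz": 29, "ax": 0, "ay": 0, "az": 0, "claw": 22},
    {"tx": 32, "ty": 0, "tz": 32, "ax": 0, "ay": 0, "az": 0, "claw": 22},
    {"tx": 34, "ty": 0, "tz": 34, "ax": 0, "ay": 0, "az": 0, "claw": 22},
    {"tx": 35, "ty": 0, "tz": 35, "ax": 0, "ay": 0, "az": 0, "claw": 22}
  ]
}}

```text
time_s: 8.3
tcp_pos: [0.4411, 0.0819, 0.0167]
ee_rot: [[-0.006, -1.0, -0.008], [-0.708, 0.009, -0.706], [0.706, 0.002, -0.708]]
wrist_force: [0.3, 0.6, 0.1]
gripper_width: 0.254
gripper_force: 0.7
```

```bash
python3 - <<'E'
from h import *
im=capture("top"); print(rec("loose_bottle","top"))
cv2.imwrite("pics/top5.png",cv2.resize(im[200:300,260:393],(798,600),interpolation=cv2.INTER_CUBIC))
delta([.4405,.020,.017])
E
```

```text
[(0.87, array([0.445, 0.058, 0.104]))]
from [0.4411 0.082  0.0167] t mm [44.1 -0.  43.6] a [0. 0. 0.]
```

View pics/top5.png

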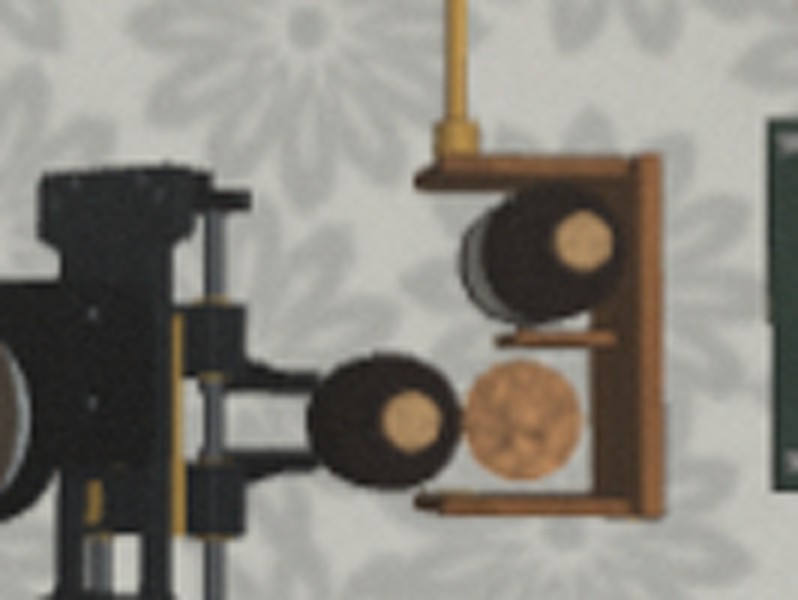

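The bottle's nose is at the bay mouth, cork at (412,422), in line with the mat at (523,420) and clear of the cheek and divider. Continuing in.

Emit:
{"api": "servo_tool", "payload": {
  "deltas": [
    {"tx": 2, "ty": 0, "tz": 2, "ax": 0, "ay": 0, "az": 0, "claw": 22},
    {"tx": 5, "ty": 0, "tz": 5, "ax": 0, "ay": 0, "az": 0, "claw": 22},
    {"tx": 8, "ty": 0, "tz": 8, "ax": 0, "ay": 0, "az": 0, "claw": 22},
    {"tx": 11, "ty": 0, "tz": 11, "ax": 0, "ay": 0, "az": 0, "claw": 22},
    {"tx": 14, "ty": 0, "tz": 14, "ax": 0, "ay": 0, "az": 0, "claw": 22},
    {"tx": 17, "ty": 0, "tz": 17, "ax": 0, "ay": 0, "az": 0, "claw": 22},
    {"tx": 20, "ty": 0, "tz": 20, "ax": 0, "ay": 0, "az": 0, "claw": 22},
    {"tx": 23, "ty": 0, "tz": 23, "ax": 0, "ay": 0, "az": 0, "claw": 22},
    {"tx": 26, "ty": 0, "tz": 26, "ax": 0, "ay": 0, "az": 0, "claw": 22},
    {"tx": 29, "ty": 0, "tz": 29, "ax": 0, "ay": 0, "az": 0, "claw": 22},
    {"tx": 32, "ty": 0, "tz": 32, "ax": 0, "ay": 0, "az": 0, "claw": 22},
    {"tx": 34, "ty": 0, "tz": 34, "ax": 0, "ay": 0, "az": 0, "claw": 22}
  ]
}}

```text
time_s: 9.4
tcp_pos: [0.4407, 0.0337, 0.0166]
ee_rot: [[-0.005, -1.0, -0.008], [-0.708, 0.009, -0.706], [0.706, 0.002, -0.708]]
wrist_force: [-0.1, 0.7, 1.1]
gripper_width: 0.252
gripper_force: 0.7
```

Emit:
{"api": "servo_tool", "payload": {
  "deltas": [
    {"tx": 1.4, "ty": 0, "tz": 1.4, "ax": 0, "ay": 0, "az": 0, "claw": 22},
    {"tx": 2.8, "ty": 0, "tz": 2.8, "ax": 0, "ay": 0, "az": 0, "claw": 22},
    {"tx": 4.2, "ty": 0, "tz": 4.2, "ax": 0, "ay": 0, "az": 0, "claw": 22},
    {"tx": 5.6, "ty": 0, "tz": 5.6, "ax": 0, "ay": 0, "az": 0, "claw": 22},
    {"tx": 6.3, "ty": 0, "tz": 6.3, "ax": 0, "ay": 0, "az": 0, "claw": 22},
    {"tx": 7, "ty": 0, "tz": 7, "ax": 0, "ay": 0, "az": 0, "claw": 22},
    {"tx": 7, "ty": 0, "tz": 7, "ax": 0, "ay": 0, "az": 0, "claw": 22}
  ]
}}

```text
time_s: 9.98
tcp_pos: [0.4407, 0.0243, 0.0166]
ee_rot: [[-0.005, -1.0, -0.008], [-0.708, 0.009, -0.706], [0.706, 0.001, -0.708]]
wrist_force: [-0.0, 0.2, 1.2]
gripper_width: 0.254
gripper_force: 0.6
```

```bash
python3 - <<'E'
from h import *
im=capture("top"); print(rec("loose_bottle","top"))
cv2.imwrite("pics/top6.png",cv2.resize(im[200:300,260:393],(798,600),interpolation=cv2.INTER_CUBIC))
E
```

```text
[(0.66, array([ 0.445, -0.   ,  0.101]))]
```

View pics/top6.png

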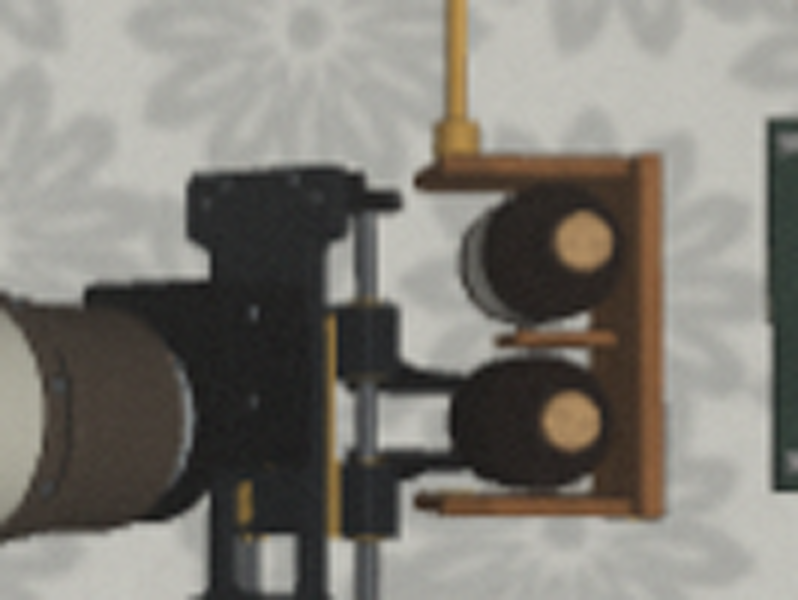

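The bottle is in the bay, cork at (572,421) against the stocked one's at (585,240), so about 5 mm remains. I'll creep in.

Emit:
{"api": "servo_tool", "payload": {
  "deltas": [
    {"tx": 0.7, "ty": 0, "tz": 0.7, "ax": 0, "ay": 0, "az": 0, "claw": 22},
    {"tx": 1.4, "ty": 0, "tz": 1.4, "ax": 0, "ay": 0, "az": 0, "claw": 22},
    {"tx": 2.1, "ty": 0, "tz": 2.1, "ax": 0, "ay": 0, "az": 0, "claw": 22},
    {"tx": 2.8, "ty": 0, "tz": 2.8, "ax": 0, "ay": 0, "az": 0, "claw": 22},
    {"tx": 3.2, "ty": 0, "tz": 3.2, "ax": 0, "ay": 0, "az": 0, "claw": 22},
    {"tx": 3.2, "ty": 0, "tz": 3.2, "ax": 0, "ay": 0, "az": 0, "claw": 22}
  ]
}}

```text
time_s: 10.58
tcp_pos: [0.4406, 0.0198, 0.0166]
ee_rot: [[-0.005, -1.0, -0.008], [-0.708, 0.009, -0.706], [0.706, 0.002, -0.708]]
wrist_force: [0.6, 1.3, 0.6]
gripper_width: 0.255
gripper_force: 0.6
```

Emit:
{"api": "servo_tool", "payload": {
  "deltas": [
    {"tx": 0.4, "ty": 0, "tz": 0.4, "ax": 0, "ay": 0, "az": 0, "claw": 22},
    {"tx": 0.7, "ty": 0, "tz": 0.7, "ax": 0, "ay": 0, "az": 0, "claw": 22},
    {"tx": 0.7, "ty": 0, "tz": 0.7, "ax": 0, "ay": 0, "az": 0, "claw": 22}
  ]
}}

```text
time_s: 10.83
tcp_pos: [0.4407, 0.0189, 0.0166]
ee_rot: [[-0.005, -1.0, -0.007], [-0.708, 0.009, -0.706], [0.706, 0.001, -0.708]]
wrist_force: [-0.0, 2.3, 1.0]
gripper_width: 0.254
gripper_force: 0.7
```

Force is still mostly friction, so I'll creep on.

Emit:
{"api": "servo_tool", "payload": {
  "deltas": [
    {"tx": 0.4, "ty": 0, "tz": 0.4, "ax": 0, "ay": 0, "az": 0, "claw": 22},
    {"tx": 0.7, "ty": 0, "tz": 0.7, "ax": 0, "ay": 0, "az": 0, "claw": 22},
    {"tx": 0.7, "ty": 0, "tz": 0.7, "ax": 0, "ay": 0, "az": 0, "claw": 22}
  ]
}}

```text
time_s: 11.08
tcp_pos: [0.4408, 0.0181, 0.0166]
ee_rot: [[-0.005, -1.0, -0.007], [-0.708, 0.009, -0.706], [0.706, 0.001, -0.708]]
wrist_force: [-0.6, 2.0, 0.6]
gripper_width: 0.255
gripper_force: 1.0
```

Emit:
{"api": "servo_tool", "payload": {
  "deltas": [
    {"tx": 0.4, "ty": 0, "tz": 0.4, "ax": 0, "ay": 0, "az": 0, "claw": 22},
    {"tx": 0.7, "ty": 0, "tz": 0.7, "ax": 0, "ay": 0, "az": 0, "claw": 22},
    {"tx": 0.7, "ty": 0, "tz": 0.7, "ax": 0, "ay": 0, "az": 0, "claw": 22}
  ]
}}

```text
time_s: 11.33
tcp_pos: [0.4411, 0.0176, 0.0165]
ee_rot: [[-0.005, -1.0, -0.006], [-0.709, 0.008, -0.705], [0.705, 0.001, -0.709]]
wrist_force: [-1.2, 5.5, 2.1]
gripper_width: 0.251
gripper_force: 2.3
```

```bash
python3 - <<'E'
from h import *
im=capture("top"); cv2.imwrite("pics/top7.png",cv2.resize(im[200:300,260:393],(798,600),interpolation=cv2.INTER_CUBIC))
# cork centroids by colour in the raw image
hsv=cv2.cvtColor(im,cv2.COLOR_BGR2HSV)
for (u0,v0) in((355,270),(357.3,240)):
    u,v=np.meshgrid(np.arange(560),np.arange(420)); m=(np.hypot(u-u0,v-v0)<8)&(im[:,:,2]>120)
    p=[[u[m].mean(),v[m].mean()]]; print(p,m.sum(),atz("top",p,.149))
print(sense()["wrist_force"])
E
```

```text
[[np.float64(357.54545454545456), np.float64(269.7121212121212)]] 66 [[ 0.44011291 -0.01234934  0.149     ]]
[[np.float64(356.953125), np.float64(239.765625)]] 64 [[ 0.50472166 -0.01236601  0.149     ]]
[-0.36601029  4.43380127  1.15291641]
```

The bottle is home, at the same depth as the stocked one with the force rising. Now I'll retreat straight back and check the clearance round the knob.

Emit:
{"api": "servo_tool", "payload": {
  "deltas": [
    {"tx": -2, "ty": 0, "tz": -2, "ax": 0, "ay": 0, "az": 0, "claw": 22},
    {"tx": -6, "ty": 0, "tz": -6, "ax": 0, "ay": 0, "az": 0, "claw": 22},
    {"tx": -14, "ty": 0, "tz": -14, "ax": 0, "ay": 0, "az": 0, "claw": 22},
    {"tx": -24, "ty": 0, "tz": -24, "ax": 0, "ay": 0, "az": 0, "claw": 22},
    {"tx": -36, "ty": 0, "tz": -36, "ax": 0, "ay": 0, "az": 0, "claw": 22},
    {"tx": -48, "ty": 0, "tz": -50, "ax": 0, "ay": 0, "az": 0, "claw": 10},
    {"tx": -58, "ty": 0, "tz": -70, "ax": 0, "ay": 0, "az": 0, "claw": 0},
    {"tx": -58, "ty": 0, "tz": -95, "ax": 0, "ay": 0, "az": 0, "claw": 0},
    {"tx": -50, "ty": 0, "tz": -120, "ax": 0, "ay": 0, "az": 0, "claw": 0},
    {"tx": -35, "ty": 0, "tz": -145, "ax": 0, "ay": 0, "az": 0, "claw": 0},
    {"tx": -15, "ty": 0, "tz": -170, "ax": 0, "ay": 0, "az": 0, "claw": 0},
    {"tx": 0, "ty": 0, "tz": -190, "ax": 0, "ay": 0, "az": 0, "claw": 0}
  ]
}}

```text
time_s: 12.38
tcp_pos: [0.4414, 0.1514, 0.1528]
ee_rot: [[-0.005, -1.0, -0.008], [-0.708, 0.009, -0.707], [0.707, 0.002, -0.708]]
wrist_force: [0.2, -0.2, -0.3]
gripper_width: 0.004
gripper_force: 0.0
```

```bash
python3 - <<'E'
from h import *
im=capture("top"); 
for (u0,v0) in((357.5,270),(357.3,240)):
    u,v=np.meshgrid(np.arange(560),np.arange(420)); m=(np.hypot(u-u0,v-v0)<8)&(im[:,:,2]>120)
    p=[[u[m].mean(),v[m].mean()]]; print(m.sum(),atz("top",p,.149))
a=cv2.imread("pics/side0.png")[50:200,130:330]; cv2.imwrite("pics/c8.png",cv2.resize(a,(800,600),interpolation=cv2.INTER_CUBIC))
print("cab", [np.round(atz("top",[[397,138],[412,25],[415,145]],z),3).tolist() for z in(0,.1,.2)])
delta([.745,.025,.25],Rt([-1,0],12))
s=sense();print(s["joints"],s["tcp_pos"])
E
```

```text
66 [[ 0.44011291 -0.01234934  0.149     ]]
66 [[ 0.50480537 -0.01223859  0.149     ]]
cab [[[0.772, -0.147, 0.0], [1.077, -0.198, 0.0], [0.754, -0.193, 0.0]], [[0.745, -0.12, 0.1], [1.025, -0.168, 0.1], [0.728, -0.162, 0.1]], [[0.717, -0.094, 0.2], [0.973, -0.137, 0.2], [0.702, -0.132, 0.2]]]
from [0.4433 0.1533 0.1564] t mm [ 154.7 -303.    22.8] a [-0.7525 -0.4451  1.3898]
[ 54.26018301  26.10447409 -26.31108609  24.70817852 -77.60427752
 -69.02233105] [0.44333352 0.15332851 0.15637814]
```

View pics/c8.png

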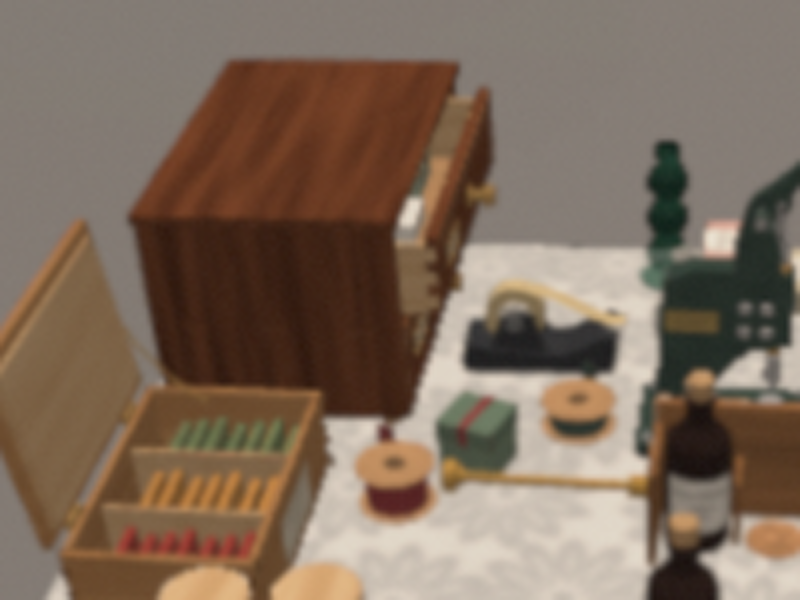

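The cabinet's near bottom corner is at crop (408,415), the open drawer's near edge is around (430,245), and the knob is at (453,475). I'll locate these two corners.

```bash
python3 - <<'E'
from h import *
print("cab bottom",atz("side",[[130+408/4,50+415/4]],0))
for z in(.15,.18,.2,.22): print(z,"top corner",atz("side",[[130+398/4,50+220/4]],z)[0],"drawer",atz("side",[[130+427/4,50+245/4]],z)[0])
print("box right edge",atz("side",[[130+322/4,50+395/4],[130+228/4,50+570/4]],.06))
print("knob",atz("side",[[130+452/4,50+475/4]],.072))
E
```

```text
cab bottom [[ 0.76681887 -0.166393    0.        ]]
0.15 top corner [ 0.7780585  -0.24573061  0.15      ] drawer [ 0.74500252 -0.20226486  0.15      ]
0.18 top corner [ 0.76503837 -0.18875073  0.18      ] drawer [ 0.73338393 -0.14712788  0.18      ]
0.2 top corner [ 0.75635827 -0.15076414  0.2       ] drawer [ 0.7256382 -0.1103699  0.2      ]
0.22 top corner [ 0.74767818 -0.11277755  0.22      ] drawer [ 0.71789247 -0.07361191  0.22      ]
box right edge [[ 0.8240402  -0.10276427  0.06      ]
 [ 0.8436106   0.13372682  0.06      ]]
knob [[0.69312251 0.01963128 0.072     ]]
```

Clearances are ample, about 80 mm to the cabinet. Moving to beyond the knob, high.

Emit:
{"api": "servo_tool", "payload": {
  "deltas": [
    {"tx": 11, "ty": -21.6, "tz": 1.6, "ax": -0.054, "ay": -0.032, "az": 0.099, "claw": 0},
    {"tx": 22, "ty": -43.3, "tz": 3.3, "ax": -0.108, "ay": -0.064, "az": 0.199, "claw": 0},
    {"tx": 33, "ty": -65, "tz": 4.9, "ax": -0.161, "ay": -0.095, "az": 0.298, "claw": 0},
    {"tx": 44, "ty": -86.6, "tz": 6.5, "ax": -0.215, "ay": -0.127, "az": 0.397, "claw": 0},
    {"tx": 55, "ty": -108, "tz": 8, "ax": -0.269, "ay": -0.159, "az": 0.496, "claw": 0},
    {"tx": 66, "ty": -130, "tz": 10, "ax": -0.323, "ay": -0.191, "az": 0.596, "claw": 0},
    {"tx": 77, "ty": -151, "tz": 11, "ax": -0.376, "ay": -0.223, "az": 0.695, "claw": 0},
    {"tx": 88, "ty": -173, "tz": 13, "ax": -0.43, "ay": -0.254, "az": 0.794, "claw": 0},
    {"tx": 99, "ty": -195, "tz": 15, "ax": -0.484, "ay": -0.286, "az": 0.893, "claw": 0},
    {"tx": 110, "ty": -216, "tz": 16, "ax": -0.538, "ay": -0.318, "az": 0.993, "claw": 0},
    {"tx": 121, "ty": -238, "tz": 18, "ax": -0.591, "ay": -0.35, "az": 1.092, "claw": 0},
    {"tx": 132, "ty": -260, "tz": 20, "ax": -0.645, "ay": -0.381, "az": 1.191, "claw": 0}
  ]
}}

```text
time_s: 13.43
tcp_pos: [0.7015, 0.0408, 0.2288]
ee_rot: [[-0.941, -0.211, -0.266], [-0.186, 0.976, -0.114], [0.283, -0.057, -0.957]]
wrist_force: [-0.0, 1.0, 0.8]
gripper_width: 0.009
gripper_force: 0.0
```

```bash
python3 - <<'E'
from h import *
delta([.745,.025,.20],Rt([-1,0],12)); s=sense();print(s["joints"])
E
```

```text
from [0.7015 0.0408 0.2288] t mm [-46.2 -22.9  17.8] a [-0.1077 -0.0717  0.1919]
[ 17.23282858  38.99297607  27.75636122   1.71468267 -95.46596228
 -95.62326447]
```

Emit:
{"api": "servo_tool", "payload": {
  "deltas": [
    {"tx": -15, "ty": -8, "tz": 6, "ax": -0.036, "ay": -0.024, "az": 0.064, "claw": 0},
    {"tx": -31, "ty": -15, "tz": 12, "ax": -0.072, "ay": -0.048, "az": 0.128, "claw": 0},
    {"tx": -46, "ty": -23, "tz": 18, "ax": -0.108, "ay": -0.072, "az": 0.192, "claw": 0},
    {"tx": -46, "ty": -23, "tz": 18, "ax": -0.108, "ay": -0.072, "az": 0.192, "claw": 0},
    {"tx": -46, "ty": -23, "tz": 18, "ax": -0.108, "ay": -0.072, "az": 0.192, "claw": 0}
  ]
}}

```text
time_s: 13.85
tcp_pos: [0.7438, 0.0245, 0.1988]
ee_rot: [[-0.978, -0.005, -0.21], [-0.004, 1.0, -0.003], [0.21, -0.002, -0.978]]
wrist_force: [0.3, 0.1, -0.2]
gripper_width: 0.003
gripper_force: 0.0
```

```bash
python3 - <<'E'
from h import *
delta([.735,.021,.066],Rt([-1,0],12)); print(sense()["joints"])
E
```

```text
from [0.7438 0.0245 0.1988] t mm [-19.3  -3.2 131.6] a [-0.0027 -0.0025  0.0041]
[  13.18201388   42.11131176   31.98242488   -2.59811756  -91.73894255
 -102.73772244]
```

Emit:
{"api": "servo_tool", "payload": {
  "deltas": [
    {"tx": -3, "ty": -0.5, "tz": 20, "ax": 0, "ay": 0, "az": 0, "claw": 0},
    {"tx": -6, "ty": -1, "tz": 40, "ax": 0, "ay": 0, "az": 0, "claw": 0},
    {"tx": -9, "ty": -1.5, "tz": 60, "ax": 0, "ay": 0, "az": 0, "claw": 0},
    {"tx": -12, "ty": -2, "tz": 80, "ax": 0, "ay": 0, "az": 0, "claw": 0},
    {"tx": -15, "ty": -2.5, "tz": 100, "ax": 0, "ay": 0, "az": 0, "claw": 0},
    {"tx": -17, "ty": -3, "tz": 118, "ax": 0, "ay": 0, "az": 0, "claw": 0},
    {"tx": -19, "ty": -3, "tz": 128, "ax": 0, "ay": 0, "az": 0, "claw": 0},
    {"tx": -19, "ty": -3, "tz": 131, "ax": 0, "ay": 0, "az": 0, "claw": 0},
    {"tx": -19, "ty": -3, "tz": 131, "ax": 0, "ay": 0, "az": 0, "claw": 0}
  ]
}}

```text
time_s: 14.6
tcp_pos: [0.7358, 0.0228, 0.0684]
ee_rot: [[-0.978, -0.007, -0.207], [-0.006, 1.0, -0.003], [0.207, -0.002, -0.978]]
wrist_force: [-0.6, -0.1, 0.1]
gripper_width: 0.007
gripper_force: 0.0
```

```bash
python3 - <<'E'
from h import *
delta([.7,.021,.066]);delta([.62,.021,.066]);print(sense()["wrist_force"])
im=capture("side")[120:220,210:343]; cv2.imwrite("pics/s9.png",cv2.resize(im,(798,600),interpolation=cv2.INTER_CUBIC))
E
```

```text
from [0.7358 0.0228 0.0684] t mm [34.5 -1.6  9.8] a [0. 0. 0.]
from [0.7358 0.0228 0.0684] t mm [112.8  -1.1  26.4] a [0. 0. 0.]
[-0.58351269 -0.1274052   0.05463598]
```

View pics/s9.png

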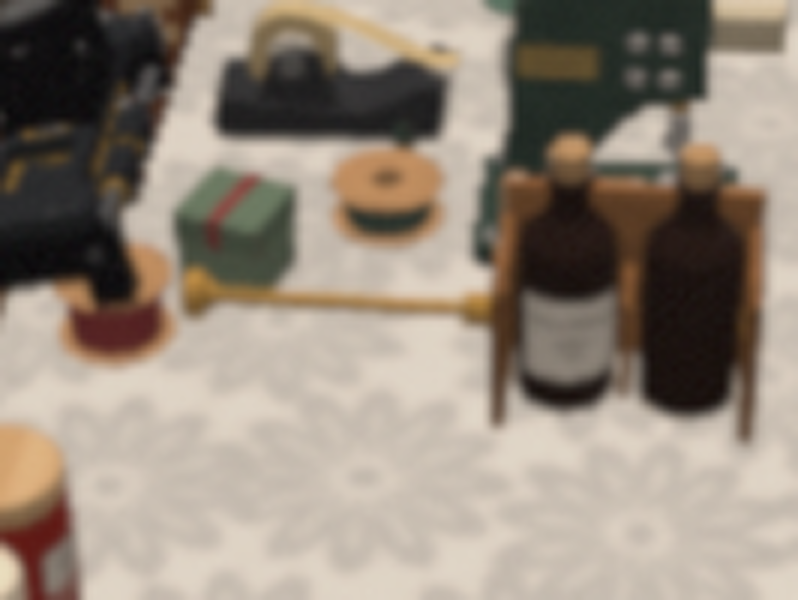

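Both bottles stand in the stand, and the shut fingertips at (118,295) are level with the knob at (200,292). Pushing the rod in.

Emit:
{"api": "servo_tool", "payload": {
  "deltas": [
    {"tx": 8, "ty": -0.5, "tz": 1.8, "ax": 0, "ay": 0, "az": 0, "claw": 0},
    {"tx": 15, "ty": -1, "tz": 3.4, "ax": 0, "ay": 0, "az": 0, "claw": 0},
    {"tx": 20, "ty": -1, "tz": 4.7, "ax": 0, "ay": 0, "az": 0, "claw": 0},
    {"tx": 25, "ty": -1, "tz": 5.9, "ax": 0, "ay": 0, "az": 0, "claw": 0},
    {"tx": 31, "ty": -1, "tz": 7.2, "ax": 0, "ay": 0, "az": 0, "claw": 0},
    {"tx": 38, "ty": -1, "tz": 8.6, "ax": 0, "ay": 0, "az": 0, "claw": 0},
    {"tx": 46, "ty": -1, "tz": 10.3, "ax": 0, "ay": 0, "az": 0, "claw": 0},
    {"tx": 54, "ty": -1, "tz": 12, "ax": 0, "ay": 0, "az": 0, "claw": 0},
    {"tx": 62, "ty": -1, "tz": 13.8, "ax": 0, "ay": 0, "az": 0, "claw": 0},
    {"tx": 70, "ty": -1, "tz": 15.5, "ax": 0, "ay": 0, "az": 0, "claw": 0},
    {"tx": 76, "ty": -1, "tz": 16.8, "ax": 0, "ay": 0, "az": 0, "claw": 0},
    {"tx": 78, "ty": -1, "tz": 17.2, "ax": 0, "ay": 0, "az": 0, "claw": 0}
  ]
}}

```text
time_s: 15.65
tcp_pos: [0.6561, 0.0211, 0.0688]
ee_rot: [[-0.979, -0.006, -0.204], [-0.005, 1.0, -0.002], [0.204, -0.001, -0.979]]
wrist_force: [2.4, 1.1, 1.0]
gripper_width: 0.0
gripper_force: 1.1
```

```bash
python3 - <<'E'
from h import *
delta([.60,.022,.067]);print(sense()["wrist_force"])
im=capture("side")[120:220,210:343]; cv2.imwrite("pics/s10.png",cv2.resize(im,(798,600),interpolation=cv2.INTER_CUBIC))
im=capture("top")
for (u0,v0) in((357.5,270),(357.3,240)):
    u,v=np.meshgrid(np.arange(560),np.arange(420)); m=(np.hypot(u-u0,v-v0)<8)&(im[:,:,2]>120)
    p=[[u[m].mean(),v[m].mean()]]; print(m.sum(),atz("top",p,.149))
for l in("gift_box","red_ribbon","keeper_knob"): print(l,rec(l,"top")[:1])
E
```

```text
from [0.6561 0.0211 0.0688] t mm [54.5  1.2 13.2] a [0. 0. 0.]
[2.41324286 1.06209984 0.99552728]
101 [[ 0.43856572 -0.00817317  0.149     ]]
64 [[ 0.50472166 -0.01236601  0.149     ]]
gift_box [(0.54, array([ 0.691, -0.111,  0.051]))]
red_ribbon []
keeper_knob [(0.48, array([0.624, 0.024, 0.072]))]
```

View pics/s10.png

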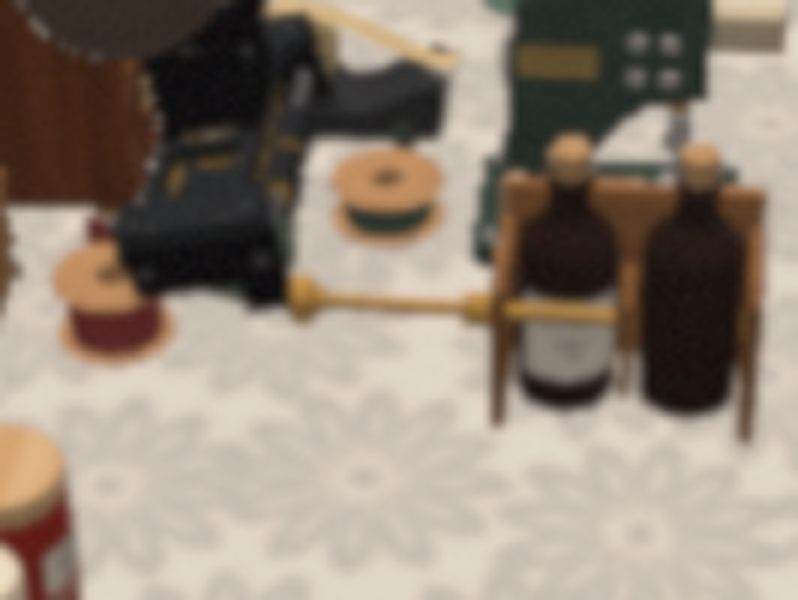

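The rod now passes in front of the stocked bottle, its inner end at (615,313). That was one picture over my limit, so I'll work from numbers from here on.

Emit:
{"api": "servo_tool", "payload": {
  "deltas": [
    {"tx": 3, "ty": 0, "tz": 0.7, "ax": 0, "ay": 0, "az": 0, "claw": 0},
    {"tx": 8, "ty": 0, "tz": 1.8, "ax": 0, "ay": 0, "az": 0, "claw": 0},
    {"tx": 14, "ty": 0.5, "tz": 3.2, "ax": 0, "ay": 0, "az": 0, "claw": 0},
    {"tx": 20, "ty": 0.5, "tz": 4.5, "ax": 0, "ay": 0, "az": 0, "claw": 0},
    {"tx": 26, "ty": 0.5, "tz": 5.8, "ax": 0, "ay": 0, "az": 0, "claw": 0},
    {"tx": 32, "ty": 1, "tz": 7.2, "ax": 0, "ay": 0, "az": 0, "claw": 0},
    {"tx": 38, "ty": 1, "tz": 8.5, "ax": 0, "ay": 0, "az": 0, "claw": 0},
    {"tx": 44, "ty": 1, "tz": 9.8, "ax": 0, "ay": 0, "az": 0, "claw": 0},
    {"tx": 50, "ty": 1, "tz": 11.1, "ax": 0, "ay": 0, "az": 0, "claw": 0},
    {"tx": 55, "ty": 1.5, "tz": 12.2, "ax": 0, "ay": 0, "az": 0, "claw": 0},
    {"tx": 59, "ty": 1.5, "tz": 13.1, "ax": 0, "ay": 0, "az": 0, "claw": 0},
    {"tx": 60, "ty": 1.5, "tz": 13.3, "ax": 0, "ay": 0, "az": 0, "claw": 0}
  ]
}}

```text
time_s: 16.9
tcp_pos: [0.5941, 0.022, 0.0675]
ee_rot: [[-0.978, -0.005, -0.206], [-0.005, 1.0, -0.003], [0.206, -0.002, -0.979]]
wrist_force: [2.5, -1.8, 0.7]
gripper_width: 0.007
gripper_force: 1.0
```

Emit:
{"api": "servo_tool", "payload": {
  "deltas": [
    {"tx": 1.5, "ty": 0, "tz": 0.3, "ax": 0, "ay": 0, "az": 0, "claw": 0},
    {"tx": 3, "ty": 0, "tz": 0.6, "ax": 0, "ay": 0, "az": 0, "claw": 0},
    {"tx": 4.5, "ty": 0, "tz": 1, "ax": 0, "ay": 0, "az": 0, "claw": 0},
    {"tx": 6, "ty": 0, "tz": 1.3, "ax": 0, "ay": 0, "az": 0, "claw": 0},
    {"tx": 6, "ty": 0, "tz": 1.3, "ax": 0, "ay": 0, "az": 0, "claw": 0}
  ]
}}

```text
time_s: 17.32
tcp_pos: [0.5887, 0.022, 0.0674]
ee_rot: [[-0.979, -0.005, -0.206], [-0.005, 1.0, -0.003], [0.206, -0.001, -0.979]]
wrist_force: [1.3, 0.2, 1.2]
gripper_width: 0.005
gripper_force: 0.8
```

Emit:
{"api": "servo_tool", "payload": {
  "deltas": [
    {"tx": 1, "ty": 0, "tz": 0.2, "ax": 0, "ay": 0, "az": 0, "claw": 0},
    {"tx": 2, "ty": 0, "tz": 0.4, "ax": 0, "ay": 0, "az": 0, "claw": 0},
    {"tx": 3, "ty": 0, "tz": 0.6, "ax": 0, "ay": 0, "az": 0, "claw": 0},
    {"tx": 3, "ty": 0, "tz": 0.6, "ax": 0, "ay": 0, "az": 0, "claw": 0}
  ]
}}

```text
time_s: 17.65
tcp_pos: [0.5857, 0.022, 0.0674]
ee_rot: [[-0.979, -0.005, -0.206], [-0.005, 1.0, -0.002], [0.206, -0.001, -0.979]]
wrist_force: [1.8, -0.9, 0.9]
gripper_width: 0.005
gripper_force: 0.9
```

Emit:
{"api": "servo_tool", "payload": {
  "deltas": [
    {"tx": 1, "ty": 0, "tz": 0.2, "ax": 0, "ay": 0, "az": 0, "claw": 0},
    {"tx": 2, "ty": 0, "tz": 0.4, "ax": 0, "ay": 0, "az": 0, "claw": 0},
    {"tx": 2, "ty": 0, "tz": 0.4, "ax": 0, "ay": 0, "az": 0, "claw": 0}
  ]
}}

```text
time_s: 17.9
tcp_pos: [0.5842, 0.022, 0.0675]
ee_rot: [[-0.979, -0.005, -0.204], [-0.005, 1.0, -0.002], [0.204, -0.001, -0.979]]
wrist_force: [3.7, -0.3, 0.6]
gripper_width: 0.004
gripper_force: 1.5
```

Emit:
{"api": "servo_tool", "payload": {
  "deltas": [
    {"tx": 1, "ty": 0, "tz": 0.2, "ax": 0, "ay": 0, "az": 0, "claw": 0},
    {"tx": 2, "ty": 0, "tz": 0.4, "ax": 0, "ay": 0, "az": 0, "claw": 0},
    {"tx": 2, "ty": 0, "tz": 0.4, "ax": 0, "ay": 0, "az": 0, "claw": 0}
  ]
}}

```text
time_s: 18.15
tcp_pos: [0.584, 0.0221, 0.0676]
ee_rot: [[-0.98, -0.006, -0.2], [-0.005, 1.0, -0.002], [0.2, -0.001, -0.98]]
wrist_force: [6.8, -1.8, -0.9]
gripper_width: 0.005
gripper_force: 3.2
```

The TCP has stopped at 0.584 m, where the full-in position is expected, with force rising. I'll give one firmer nudge and hold.

Emit:
{"api": "servo_tool", "payload": {
  "deltas": [
    {"tx": 1.5, "ty": 0, "tz": 0.3, "ax": 0, "ay": 0, "az": 0, "claw": 0},
    {"tx": 3, "ty": 0, "tz": 0.6, "ax": 0, "ay": 0, "az": 0, "claw": 0},
    {"tx": 3, "ty": 0, "tz": 0.6, "ax": 0, "ay": 0, "az": 0, "claw": 0},
    {"tx": 3, "ty": 0, "tz": 0.6, "ax": 0, "ay": 0, "az": 0, "claw": 0}
  ]
}}

```text
time_s: 18.48
tcp_pos: [0.5838, 0.0222, 0.0678]
ee_rot: [[-0.981, -0.006, -0.194], [-0.006, 1.0, -0.002], [0.194, -0.001, -0.981]]
wrist_force: [11.7, -1.7, -3.0]
gripper_width: 0.005
gripper_force: 5.6
```

```bash
python3 - <<'E'
from h import *
delta([.66,.022,.075])
E
```

```text
from [0.5838 0.0222 0.0678] t mm [-73.4  -0.6 -21.8] a [0. 0. 0.]
```

Hard stop. Now I'll withdraw straight away, then go up.

Emit:
{"api": "servo_tool", "payload": {
  "deltas": [
    {"tx": -8, "ty": 0, "tz": -2, "ax": 0, "ay": 0, "az": 0, "claw": 0},
    {"tx": -20, "ty": 0, "tz": -4.5, "ax": 0, "ay": 0, "az": 0, "claw": 0},
    {"tx": -40, "ty": 0, "tz": -9, "ax": 0, "ay": 0, "az": 0, "claw": 0},
    {"tx": -60, "ty": 0, "tz": -15, "ax": 0, "ay": 0, "az": 0, "claw": 0},
    {"tx": -70, "ty": 0, "tz": -35, "ax": 0, "ay": 0, "az": 0, "claw": 0},
    {"tx": -75, "ty": 0, "tz": -65, "ax": 0, "ay": 0, "az": 0, "claw": 0},
    {"tx": -75, "ty": 0, "tz": -100, "ax": 0, "ay": 0, "az": 0, "claw": 0},
    {"tx": -75, "ty": 20, "tz": -130, "ax": 0, "ay": 0, "az": 0, "claw": 0},
    {"tx": -75, "ty": 55, "tz": -160, "ax": 0, "ay": 0, "az": 0, "claw": 0},
    {"tx": -75, "ty": 90, "tz": -180, "ax": 0, "ay": 0, "az": 0, "claw": 0},
    {"tx": -75, "ty": 125, "tz": -190, "ax": 0, "ay": 0, "az": 0, "claw": 0},
    {"tx": -75, "ty": 150, "tz": -190, "ax": 0, "ay": 0, "az": 0, "claw": 0}
  ]
}}

```text
time_s: 19.48
tcp_pos: [0.6901, 0.1757, 0.2404]
ee_rot: [[-0.979, -0.007, -0.204], [-0.007, 1.0, -0.002], [0.204, -0.0, -0.979]]
wrist_force: [0.3, -0.0, -0.2]
gripper_width: 0.004
gripper_force: 0.0
```

Emit:
{"api": "servo_tool", "payload": {
  "deltas": [
    {"tx": 0, "ty": 35, "tz": 0, "ax": 0, "ay": 0, "az": 0, "claw": 0},
    {"tx": 0, "ty": 70, "tz": 0, "ax": 0, "ay": 0, "az": 0, "claw": 0},
    {"tx": 0, "ty": 105, "tz": 0, "ax": 0, "ay": 0, "az": 0, "claw": 0},
    {"tx": 0, "ty": 130, "tz": 0, "ax": 0, "ay": 0, "az": 0, "claw": 0},
    {"tx": 0, "ty": 150, "tz": 0, "ax": 0, "ay": 0, "az": 0, "claw": 0},
    {"tx": 0, "ty": 150, "tz": 0, "ax": 0, "ay": 0, "az": 0, "claw": 0}
  ]
}}

```text
time_s: 19.98
tcp_pos: [0.687, 0.327, 0.2346]
ee_rot: [[-0.977, -0.01, -0.212], [-0.01, 1.0, -0.005], [0.212, -0.003, -0.977]]
wrist_force: [0.1, -0.4, -1.5]
gripper_width: 0.005
gripper_force: 0.0
```

```bash
python3 - <<'E'
from h import *
im=capture("top"); cv2.imwrite("pics/top11.png",im)
for (u0,v0) in((357.5,270),(357.3,240)):
    u,v=np.meshgrid(np.arange(560),np.arange(420)); m=(np.hypot(u-u0,v-v0)<8)&(im[:,:,2]>120)
    p=[[u[m].mean(),v[m].mean()]]; print(m.sum(),atz("top",p,.149))
# brass: strong yellow pixels in the strip of the rod
h=cv2.cvtColor(im,cv2.COLOR_BGR2HSV); m=(h[:,:,1]>120)&(h[:,:,2]>110)&(h[:,:,0]>12)&(h[:,:,0]<30); m[:,:328]=0;m[:,345:]=0;m[:150]=0
v,u=np.nonzero(m); print("brass rows",v.min(),v.max(),"world x of ends",atz("top",[[336,v.min()-.5],[336,v.max()+.5]],.072))
i0=cv2.imread("pics/top0.png");h=cv2.cvtColor(i0,cv2.COLOR_BGR2HSV); m=(h[:,:,1]>120)&(h[:,:,2]>110)&(h[:,:,0]>12)&(h[:,:,0]<30); m[:,:328]=0;m[:,345:]=0;m[:150]=0
v,u=np.nonzero(m); print("before",v.min(),v.max(),atz("top",[[336,v.min()-.5]],.072))
for l in("red_jar","red_ribbon","tag_stack","gift_box","grey_dish","loose_bottle"): print(l,rec(l,"top")[:1])
capture("side")
for l in("red_jar","red_ribbon","gift_box"): print(l,rec(l,"side")[:1])
print(sense()["wrist_force"],sense()["tcp_pos"])
E
```

```text
66 [[ 0.44011291 -0.01234934  0.149     ]]
65 [[ 0.50464757 -0.01223176  0.149     ]]
brass rows 213 285 world x of ends [[0.57326603 0.02174747 0.072     ]
 [0.40443701 0.02445009 0.072     ]]
before 159 285 [[0.70169206 0.01948346 0.072     ]]
red_jar [(0.64, array([ 0.501, -0.006,  0.098]))]
red_ribbon [(0.97, array([ 0.748, -0.036,  0.035]))]
tag_stack [(0.51, array([0.374, 0.475, 0.012]))]
gift_box [(0.87, array([ 0.69 , -0.094,  0.052]))]
grey_dish []
loose_bottle [(0.93, array([ 0.445, -0.008,  0.103]))]
red_jar [(0.85, array([0.745, 0.207, 0.09 ]))]
red_ribbon [(0.8, array([ 0.75 , -0.024,  0.031]))]
gift_box [(0.55, array([ 0.686, -0.086,  0.045]))]
[0.23045419 0.00368465 0.47776937] [0.68968428 0.32200399 0.23780437]
```

```bash
python3 -c "
from station import *
print(finish_job())"
```

```text
the job is handed in; nothing more can be done
None
```

Job handed in at about 20 s, no verdict returned: measured afterwards, the pushed bottle is home at the stocked bottle's depth, the rod is pushed in 128 mm to its stop, and the stocked bottle, ribbon, gift box and jar are unmoved (the dish and tag stack were not re-measured reliably); I viewed 11 pictures, one over the limit of 10.

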